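Hold the egg basket over the drip pan

ROBOT

A 7-joint arm with a two-finger parallel gripper is mounted at the origin on the work surface. World frame = base frame: x ahead of the robot, y to its left, z up, the work surface at z = 0. Lengths are in m, angles in rad, forces in N, time in s.
With the tool pointing down it reaches from about 0.4 to 0.85 m from the base axis. Payload 6.9 kg.
Tool frame: the origin (TCP) lies between the finger pads; the fingertips stand 8 mm ahead of it and the grasp point (between the pads) lies 11 mm behind it; z points along the fingers, y is the line along which they close (so a half turn about z gives the same grasp; the last joint's range is limited). The gripper opens to 85 mm and grips with 20 to 120 N. Pads are 22 mm wide; open, the fingers measure 114 mm over their backs; the gripper's body (76 mm by 85 mm) begins 54 mm behind the grasp point. The pads swing forward as they close: fully open they stand 13 mm farther back than shut.
Start: joints at [-1.214, 0.507, -0.238, 1.5, 0.126, 1.149, -0.155], TCP at [0.156, 0.605, 0.239] pointing down, gripper open.
Joint ranges: [-3.08, 3.08], [-0.24, 2.05], [-1.43, 1.35], [0, 2.5], [-1.52, 4.66], [0.17, 1.96], [-2.89, 2.89]. Speed limits (rad/s): [2.39, 2.39, 3.14, 3.14, 3.14, 3.14, 3.14].

INTERFACE

Orientations are given as a unit quaternion [w, x, y, z].
In Python, from cell import bot, vision, workorder gives the robot as it stands (bot), with the cameras (vision) and the job (workorder).
- The arm moves only by the shell command python3 nudge.py [FORCE], which reads ROWS from standard input. ROWS is a JSON object whose key "increments" holds a list of rows, 1 to 5 of them, each of 7 numbers: a rotation vector rx, ry, rz in parts of the range, where 1.0 means 4 rad, then dx, dy, dz in parts of the range, where 1.0 means 0.8 m, then the opening from 0.0 (shut) to 1.0 (fully open); each row shifts and turns the commanded pose from where the row before left it, along the tool's axes as they then stand; what a row does not reach is not made up. A row lasts 1/10 s, in which the tool goes at most 0.05 m and 0.15 rad, less where a joint would pass 70% of its speed; a pose out of reach is approached as far as the arm can. The fingers move at their own pace and stop on an object; FORCE is the grip in N (left out, the last holds). Time passes only in rows, so rows that do not move let the fingers close. It prints the time, the measured TCP pose, the force, the opening and the grip force at its end. Input that does not fit is refused with a message, and nothing moves.
- bot.read_state(): the state, without advancing time (a new reading comes with each control period).
- vision.get_image(name): name is "scene" or "top"; returns (picture, depth): 384x512x3 uint8, red, green, blue; 384x512 float32, m along the optical axis (not along the pixel's ray), 0 where there is no reading.
- vision.camera_params(name): a dict with "mtx" (3x3 intrinsics, pixels), "view" (4x4, takes a point from world to camera coordinates). Camera axes: x right, y down, z forward; pixel columns grow to the right and rows downward; lengths in m; the calibration is good to about 2 mm. A picture is of the moment at which its call begins. camera_params takes no time and is no camera call.
- workorder.sign_off(): hands the job in; it is judged then, once.
The state is a dict: "time_s": time; "joint_pos": joint angles; "qd": joint speeds; "joint_efforts": joint torques, N m; "tcp_pos": TCP position; "tcp_rot": TCP orientation; "contact_force": force on the tool from outside, world axes, zero at the start; "moment": the same for the moment, N m; "finger_gap": opening from 0.0 (shut) to 1.0 (fully open); "grip_force": force on a finger pad.
Only numpy, scipy, OpenCV 4.12 (cv2) and the standard library are available. Lean on these libraries where they do the work, as an engineer would, in place of code of your own. Each camera call takes 0.05 s, during which the arm holds its last target. There are 200 camera calls.

TASK

Take the lid off the small steel drip pan and lay it flat inside the empty shallow tray, without dropping it. Then pick up the wire basket of boiled eggs by its handle, carry it level over the row of bottles and jars, leaving those standing where they are, and hold it about 2 cm above the open pan, centred over it and turned square with it, never touching the pan, so that the eggs can drip. Finish like that, holding the basket still in the air.

Things in the scene. Friction and masses are not known exactly. Their poses are not given: they have to be found in the camera images.
- pan: open-topped rectangular steel drip pan, 176 (x) by 108 (y) mm outside, 65 mm tall, walls and floor 4 mm, fixed to the table in the middle of the work area between two rows of bottles and jars; origin at the centre of its underside, x along its long side, z up
- pan_rim (a point): centre of the pan's mouth, level with its rim, 65 mm above the table
- lid: flat metal lid lying loose on the pan's rim, 184 (x) by 116 (y) mm, 4 mm thick, about 0.22 kg; origin at the centre of its underside, x along its long side. Raised bar handle in the middle, 80 mm long along x, 12 mm wide (y), 12 mm high, its centre line 34 mm above the origin, open beneath
- lid_handle (a point): middle of the lid's bar handle, on its centre line
- tray: empty shallow aluminium tray, 250 (x) by 170 (y) mm outside, walls 4 mm thick and 18 mm tall, floor 4 mm thick, fixed to the table beyond one of the two rows (left or right; the basket is beyond the other); origin at the centre of its underside, x along its long side
- basket: wire basket with three brown eggs fixed in it, 130 (x) by 76 (y) mm, walls 55 mm tall, 0.3 to 0.45 kg, loose on the table beyond the row away from the tray; origin at the centre of its underside, x along its long side. Wooden bar handle bridging it: 126 mm long (x), 12 mm wide (y), 12 mm high, centre line 105 mm above the origin; eggs reach 46 mm up
- basket_handle (a point): middle of the basket's bar handle, on its centre line
- bottle_a: amber bottle with a white cap and a paper label, 54 mm across, 140 mm tall, standing loose in a row of three between the pan and the basket or the tray; leave it alone; origin at the centre of its underside
- jar_a: clear jar with a steel cap and a paper label, 66 mm across, 110 mm tall, standing loose in a row of three between the pan and the basket or the tray; leave it alone; origin at the centre of its underside
- bottle_b: green bottle with a black cap, 52 mm across, 135 mm tall, standing loose in a row of three between the pan and the basket or the tray; leave it alone; origin at the centre of its underside
- can_a: steel can with a paper label, 66 mm across, 115 mm tall, standing loose in a row of three between the pan and the basket or the tray; leave it alone; origin at the centre of its underside
- jar_b: glass jar with a white cap, 64 mm across, 115 mm tall, standing loose in a row of three between the pan and the basket or the tray; leave it alone; origin at the centre of its underside
- bottle_c: amber bottle with a white cap and no label, 54 mm across, 140 mm tall, standing loose in a row of three between the pan and the basket or the tray; leave it alone; origin at the centre of its underside

How it is judged:
On the way, in this order (a step that is already met when the one before it is completed fails the run):
1. the lid lies flat in the tray, let go (z of lid in the frame of tray below 0.012 m and angle between lid's own z axis and vertical below 0.08 rad and horizontal distance between lid and tray below 0.06 m and contact force between lid and the fingers below 0.1 N and contact force between lid and tray above 0.5 N and linear speed of lid below 0.03 m/s), for 0.2 s.
2. the basket is held in the fingers, higher than the lowest of the jars (height (world z) of basket above 0.11 m and contact force between basket and the fingers above 1 N), for 0.1 s.
At the end, for the whole second after the job is handed in: Basket held in the fingers at rest, underside 5 to 40 mm above the pan's rim, centred within 15 mm, square and level within 8 degrees, not touching the pan; lid flat on the tray's floor (within 4.5 degrees, centre within 60 mm of the tray's), let go and at rest (all of step 1 and z of basket in the frame of pan_rim between 0.005 and 0.04 m and horizontal distance between basket and pan_rim below 0.015 m and angle between the x axis of basket and the x axis of pan, either way round below 0.14 rad and angle between basket's own z axis and vertical below 0.14 rad and contact force between basket and pan below 0.05 N and contact force between basket and the fingers above 1 N and linear speed of basket below 0.02 m/s); the arm keeps its last pose, push and grip.
It fails at once if a bottle, jar or can is shifted by more than 25 mm or tipped (distance of any of bottle_a, jar_a, bottle_b, can_a, jar_b, bottle_c from where it was at the start of the episode above 0.025 m or angle between any of bottle_a, jar_a, bottle_b, can_a, jar_b, bottle_c's own z axis and vertical above 0.35 rad).
It fails at once if the basket touches the pan (contact force between basket and pan above 0.3 N).
It fails at once if the basket is tipped by more than 28 degrees (angle between basket's own z axis and vertical above 0.5 rad).
It fails at once if the lid is dropped (falls free from more than about 2 cm) (linear speed of lid above 0.65 m/s and contact force between lid and the fingers below 0.05 N).
It also fails if it takes over 64 s, if anything falls off the work surface, if the arm or the gripper's body presses on something with over 40 N, if the wrist force passes 120 N, or if a joint passes its speed limit or range.

## Working session

There is one attempt and no reset: what is moved stays moved. The work goes in short steps, Python scripts to look and compute and a shell command to move; the robot and the scene stay as the last step left them, time stands still between calls to the robot, and variables do not carry over. Pictures are saved under pics/ and viewed, at most 10 in all, crops included, and the job is handed in when it is done.

```bash
ls; mkdir -p pics; python3 - <<'E'
from cell import bot, vision, workorder
import cv2,numpy as np
s=bot.read_state();print(s)
for n in("scene","top"):
    p,d=vision.get_image(n);c=vision.camera_params(n);print(n,c["mtx"].tolist(),np.round(c["view"],4).tolist())
    cv2.imwrite(f"pics/{n}0.png",p[:,:,::-1]);np.savez(f"{n}0.npz",p=p,d=d)
E
```

```text
cell.py
nudge.py
pics
{'time_s': 0.0, 'joint_pos': array([-1.21350787,  0.50834809, -0.23755197,  1.50112606,  0.12570857,
        1.1489354 , -0.15482245]), 'qd': array([ 0.00030196,  0.00324877, -0.00027726,  0.00135886,  0.00178332,
        0.00045621, -0.00071948]), 'joint_efforts': array([-4.50908001e-04, -6.20600224e+01, -2.18706429e+00, -2.49660498e+01,
        1.25775670e-02,  1.20497122e-02, -5.34043500e-05]), 'tcp_pos': array([0.15565169, 0.60479405, 0.23842659]), 'tcp_rot': array([-9.86375663e-05,  1.25551284e-01,  9.92086711e-01, -9.06836239e-04]), 'contact_force': array([ 0.19732956,  0.13534876, -0.03437677]), 'moment': array([-0.01352805,  0.00505535, -0.02915585]), 'grip_force': 0.0, 'finger_gap': 1.0007149782329}
scene [[420.6939960296732, 0.0, 257.72434863845535], [0.0, 420.6939960296732, 197.6529295993634], [0.0, 0.0, 1.0]] [[0.5284, 0.849, -0.0074, -0.2816], [0.5048, -0.3211, -0.8013, -0.1969], [-0.6826, 0.4197, -0.5982, 1.4418], [0.0, 0.0, 0.0, 1.0]]
top [[349.64801951340314, 0.0, 257.0147619781687], [0.0, 349.64801951340314, 187.37706152031586], [0.0, 0.0, 1.0]] [[0.0956, -0.9954, -0.0014, -0.0333], [-0.9737, -0.0933, -0.208, 0.5577], [0.207, 0.0212, -0.9781, 0.7853], [0.0, 0.0, 0.0, 1.0]]
```

View pics/scene0.png

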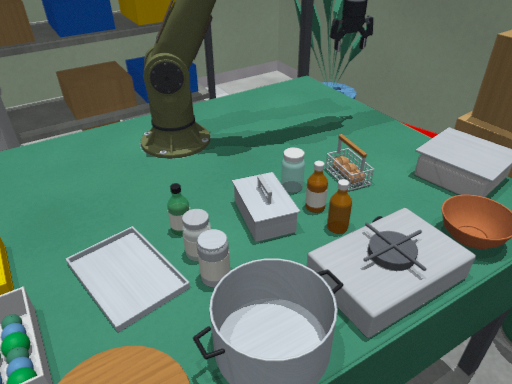

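View pics/top0.png

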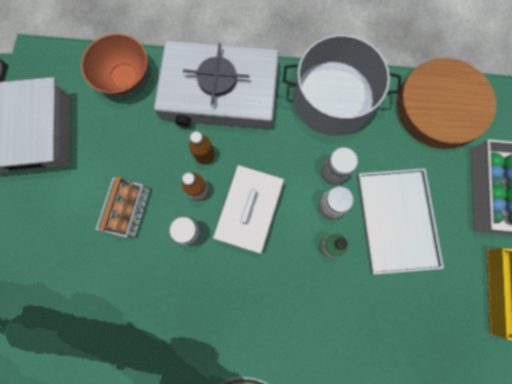

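The scene view shows the lidded pan at (265,205), its handle at (264,188), the tray at (127,275) and the basket handle at (351,145). In the top view these are the lid at (249,209), lid handle (249,206), tray (400,221), basket (123,208) with its handle at about (111,204), and the jar rows at x≈195 and x≈338.

```bash
cat > h.py <<'E'
import numpy as np,cv2
from cell import bot, vision, workorder
C={n:vision.camera_params(n) for n in("scene","top")}
def cam(n):
    V=np.array(C[n]["view"]);K=np.array(C[n]["mtx"]);return K,V[:3,:3],V[:3,3]
def ray(n,uv):
    K,R,t=cam(n);d=R.T@np.linalg.inv(K)@np.array([*uv,1.]);return -R.T@t,d
def onz(n,uv,z):
    o,d=ray(n,uv);return o+d*(z-o[2])/d[2]
def tri(uvs,uvt):
    K1,R1,t1=cam("scene");K2,R2,t2=cam("top")
    X=cv2.triangulatePoints(K1@np.c_[R1,t1],K2@np.c_[R2,t2],np.array(uvs,float),np.array(uvt,float))
    return (X[:3]/X[3]).ravel()
def cloud(n,d):
    K,R,t=cam(n);v,u=np.indices(d.shape);P=np.stack([(u-K[0,2])/K[0,0]*d,(v-K[1,2])/K[1,1]*d,d],-1)
    W=(P-t)@R;W[d<=0]=np.nan;return W
def proj(n,X):
    K,R,t=cam(n);p=K@(R@np.array(X)+t);return p[:2]/p[2]
def rect(xy):
    (c,(w,h),a)=cv2.minAreaRect(np.float32(xy)*1000);
    if w<h:w,h,a=h,w,a+90
    return np.round(c,1),round(w,1),round(h,1),round((a+90)%180-90,1)
E
python3 - <<'E'
from h import *
for n in("top","scene"):
    f=np.load(n+"0.npz");W=cloud(n,f["d"]);p=f["p"];H=cv2.cvtColor(p,cv2.COLOR_RGB2HSV)
    def comps(m):
        k,l,s,c=cv2.connectedComponentsWithStats(m.astype(np.uint8))
        return [(l==i,c[i].round(1),s[i,4]) for i in range(1,k) if s[i,4]>25]
    z=W[...,2]
    roi=(W[...,0]>.25)&(W[...,0]<.95)&(abs(W[...,1])<.6)
    for lo,hi,nm in((.055,.08,"lid"),(.08,.15,"tall"),(.010,.03,"tray rim")):
        for m,c,a in comps((z>lo)&(z<hi)&roi):
            q=W[m]
            if lo==.010 and a<100: continue
            print(n,nm,c,a,rect(q[:,:2]),"zmed/max",np.nanmedian(q[:,2]).round(4),np.nanmax(q[:,2]).round(4),"hsv",np.median(H[m],0))
E
```

```text
top lid [110.   57.3] 775 (array([848.6, 417.9]), 167.6, 167.1, -86.2) zmed/max 0.0656 0.0736 hsv [  9. 146. 114.]
top lid [217.8  82.2] 7119 (array([828.4, 148. ]), 299.8, 200.4, -89.9) zmed/max 0.0698 0.0799 hsv [108.  17. 202.]
top lid [351.1  61.1] 567 (array([ 886., -179.]), 211.2, 115.4, 69.8) zmed/max 0.0678 0.0799 hsv [107.  22.  82.]
top lid [ 57.8 123.8] 408 (array([676.4, 532.5]), 195.5, 11.3, 10.6) zmed/max 0.0642 0.0798 hsv [135.   6.  81.]
top lid [325.9 117. ] 322 (array([ 765.7, -140.8]), 201.4, 67.7, 74.0) zmed/max 0.0675 0.0799 hsv [107.  22.  81.]
top lid [491.5 182.8] 637 (array([ 619.9, -563.4]), 220.8, 67.9, -0.4) zmed/max 0.0664 0.0734 hsv [105.   5. 136.]
top lid [204.6 154.6] 70 (array([629.4, 157.7]), 52.4, 22.5, -61.9) zmed/max 0.0677 0.0796 hsv [ 15.  165.   56.5]
top lid [332.3 173. ] 93 (array([ 611.7, -160.8]), 62.7, 22.6, 53.9) zmed/max 0.0682 0.08 hsv [30.  8. 92.]
top lid [248.9 209.1] 3597 (array([505.7,  33.6]), 184.3, 115.9, -12.1) zmed/max 0.0687 0.074 hsv [ 10.   2. 218.]
top lid [199.6 191.8] 66 (array([535.5, 158.5]), 52.8, 21.9, -47.1) zmed/m
[... 7046 characters left out ...]
0.4] 110 (array([ 645.9, -193.3]), 53.7, 16.9, 38.4) zmed/max 0.0201 0.03 hsv [ 96.5  15.  104. ]
scene tray rim [272.6 304.1] 752 (array([ 789.1, -125.9]), 209.7, 91.9, 56.1) zmed/max 0.0202 0.03 hsv [104.  26. 111.]
scene tray rim [ 12.7 311.2] 170 (array([ 513.4, -566.4]), 49.9, 6.8, -88.8) zmed/max 0.0209 0.0296 hsv [100.    7.  114.5]
scene tray rim [ 41.4 345.4] 150 (array([ 614.4, -530.3]), 202.7, 1.0, -0.0) zmed/max 0.0204 0.03 hsv [ 98.   8. 101.]
scene tray rim [318.4 373.7] 105 (array([ 941.3, -127.8]), 75.6, 7.3, -73.0) zmed/max 0.0213 0.0299 hsv [103.  26. 102.]
scene tray rim [226.4 373.4] 122 (array([ 854.6, -265.8]), 75.9, 7.8, 8.9) zmed/max 0.0208 0.0297 hsv [104.  27. 108.]
```

```bash
python3 - <<'E'
import cv2,numpy as np
a=cv2.imread("pics/scene0.png");b=cv2.imread("pics/top0.png")
x=cv2.resize(a[120:250,220:390],(800,612)[:1]+(600,),interpolation=cv2.INTER_CUBIC)
cv2.imwrite("pics/c1.png",x[:600])
cv2.imwrite("pics/c2.png",cv2.resize(b[120:270,85:285],(800,600),interpolation=cv2.INTER_CUBIC))
E
```

```text
(no output)
```

View pics/c2.png

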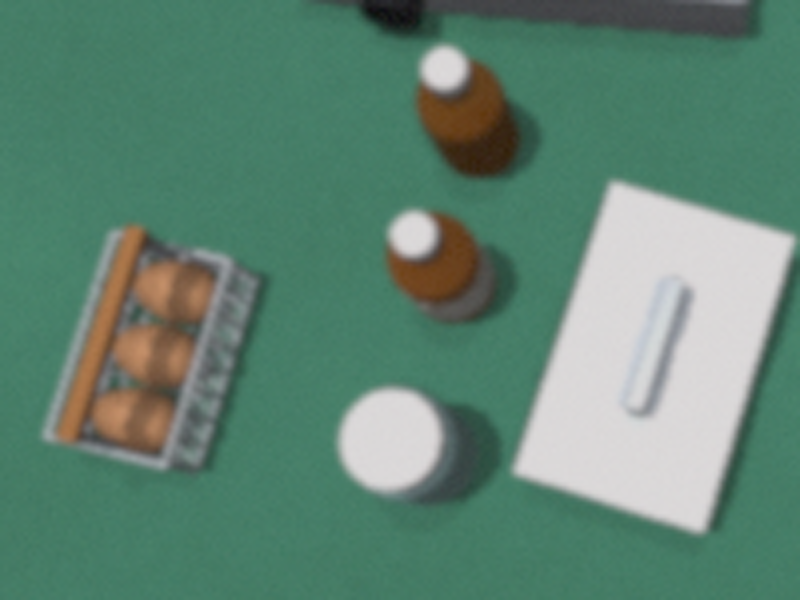

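```bash
cat >> h.py <<'E'
from scipy.spatial.transform import Rotation as Ro
def go(pos,yaw):
    """tool-axis shift (after the turn) and turn for TCP at pos, pointing down, tool y at world angle yaw deg"""
    s=bot.read_state();q=s["tcp_rot"];R=Ro.from_quat([*q[1:],q[0]])
    a=np.radians(yaw);y=np.array([np.cos(a),np.sin(a),0]);z=np.array([0,0,-1.]);T=Ro.from_matrix(np.c_[np.cross(y,z),y,z])
    d=np.array(pos)-s["tcp_pos"]
    print("t",s["time_s"].__round__(2),"pos",s["tcp_pos"].round(4),"F",np.round(s["contact_force"],1),"gap",round(s["finger_gap"],3),"grip",round(s["grip_force"],1))
    print("turn",(R.inv()*T).as_rotvec().round(4),"shift old axes",R.inv().apply(d).round(4),"new axes",T.inv().apply(d).round(4))
E
python3 - <<'E'
from h import *
print(tri((264.4,186.4),(248.7,206)),tri((352.1,146.8),(111.1,203.5)))
go((.506,.034,.20),77.9)
E
```

```text
[0.50657597 0.03555674 0.09418437] [0.48206801 0.34788241 0.09891682]
t 0.1 pos [0.1557 0.6049 0.2385] F [-0.6  0.2  0.1] gap 1.003 grip 0.0
turn [-0.0015 -0.0001 -0.0406] shift old axes [-0.4815 -0.4655  0.0392] new axes [-0.4622 -0.4848  0.0385]
```

Units first: shifts go in shares of 0.8 m and turns go in shares of 4 rad. So -0.032 m is -0.04, -0.031 m is -0.0388, -0.04 rad is -0.01.

```bash
echo '{"increments":[[0,0,-0.01,0,0,0,1],[0,0,0,-0.0388,-0.04,0.0031,1],[0,0,0,-0.0388,-0.04,0.0031,1],[0,0,0,-0.0388,-0.04,0.0031,1],[0,0,0,-0.0388,-0.04,0.0031,1]]}' | python3 nudge.py
echo '{"increments":[[0,0,0,-0.0388,-0.04,0.0031,1],[0,0,0,-0.0388,-0.04,0.0031,1],[0,0,0,-0.0388,-0.04,0.0031,1],[0,0,0,-0.0388,-0.04,0.0031,1],[0,0,0,-0.0388,-0.04,0.0031,1]]}' | python3 nudge.py
echo '{"increments":[[0,0,0,-0.0388,-0.04,0.0031,1],[0,0,0,-0.0388,-0.04,0.0031,1],[0,0,0,-0.0388,-0.04,0.0031,1],[0,0,0,-0.0388,-0.04,0.0031,1],[0,0,0,0,0,0,1]]}' | python3 nudge.py
python3 -c "
from h import *
go((.506,.034,.088),77.9)"
```

```text
time_s: 0.6
tcp_pos: [0.2507, 0.4523, 0.2288]
tcp_rot: [-0.0, 0.106, 0.994, -0.0]
contact_force: [1.5, -0.1, -0.1]
finger_gap: 1.0
grip_force: 0.0
time_s: 1.1
tcp_pos: [0.3685, 0.2633, 0.2166]
tcp_rot: [-0.0, 0.106, 0.994, -0.0]
contact_force: [0.3, 0.0, -0.8]
finger_gap: 1.001
grip_force: 0.0
time_s: 1.6
tcp_pos: [0.4647, 0.1075, 0.2062]
tcp_rot: [0.0, 0.11, 0.994, -0.001]
contact_force: [-0.4, -1.3, 0.0]
finger_gap: 0.999
grip_force: 0.0
t 1.6 pos [0.4647 0.1075 0.2062] F [-0.4 -1.3  0. ] gap 0.999 grip 0.0
turn [-0.0029  0.0011 -0.01  ] shift old axes [-0.0562 -0.0623  0.1185] new axes [-0.0558 -0.0632  0.1182]
```

Scaled: -0.031 m is -0.0388, 0.03 m is 0.0375, -0.01 rad is -0.0025.

```bash
echo '{"increments":[[0,0,-0.0025,-0.035,-0.0388,0,1],[0,0,0,-0.035,-0.0388,0,1],[0,0,0,0,0,0,1],[0,0,0,0,0,0.0375,1],[0,0,0,0,0,0.0375,1]]}' | python3 nudge.py
echo '{"increments":[[0,0,0,0,0,0,1],[0,0,0,0,0,0,1]]}' | python3 nudge.py
python3 -c "
from h import *
go((.506,.034,.088),77.9)"
```

```text
time_s: 2.1
tcp_pos: [0.5047, 0.0421, 0.1465]
tcp_rot: [0.001, 0.101, 0.995, 0.0]
contact_force: [0.7, -0.4, 0.1]
finger_gap: 1.0
grip_force: 0.0
time_s: 2.3
tcp_pos: [0.5039, 0.0421, 0.1469]
tcp_rot: [-0.001, 0.1, 0.995, -0.0]
contact_force: [0.5, 0.1, 0.6]
finger_gap: 0.997
grip_force: 0.0
t 2.3 pos [0.5039 0.0421 0.1469] F [0.5 0.1 0.6] gap 0.997 grip 0.0
turn [-0.0003 -0.0015  0.0099] shift old axes [-0.0037 -0.0076  0.0589] new axes [-0.0037 -0.0075  0.0589]
```

Scaled: 0.03 m is 0.0375, 0.028 m is 0.035, 0.01 rad is 0.0025.

```bash
echo '{"increments":[[0,0,0.0025,-0.0044,-0.0094,0,1],[0,0,0,0,0,0.0375,1],[0,0,0,0,0,0.035,1],[0,0,0,0,0,0,1],[0,0,0,0,0,0,1]]}' | python3 nudge.py
python3 -c "
from h import *
go((.506,.034,.088),77.9)
for n in('scene','top'):
    p,d=vision.get_image(n);cv2.imwrite(f'pics/{n}1.png',p[:,:,::-1])
a=cv2.imread('pics/scene1.png')[100:250,170:370]
cv2.imwrite('pics/c3.png',cv2.resize(a,(800,600)))"
```

```text
time_s: 2.8
tcp_pos: [0.5069, 0.0334, 0.0899]
tcp_rot: [0.0, 0.106, 0.994, -0.0]
contact_force: [0.4, 0.5, -0.2]
finger_gap: 0.997
grip_force: 0.0
t 2.8 pos [0.5069 0.0334 0.0899] F [ 0.4  0.5 -0.2] gap 0.997 grip 0.0
turn [ 0.      0.0007 -0.0011] shift old axes [0.001  0.0004 0.0019] new axes [0.001  0.0004 0.0019]
```

View pics/c3.png

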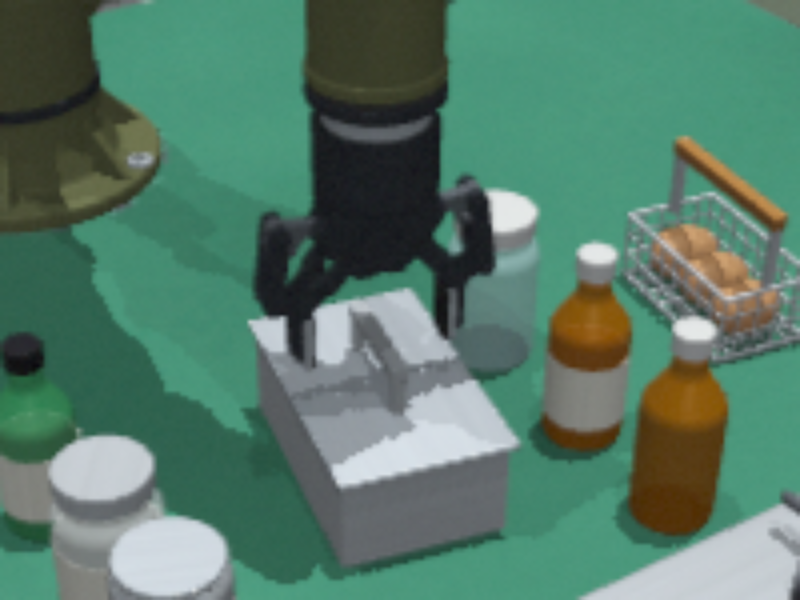

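The open fingers, at (302,345) and (450,315) in the crop, straddle the bar handle at (380,355). I'll close now.

Scaled: 0.001 m is 0.0013.

```bash
echo '{"increments":[[0,0,0,0,0,0.0013,0],[0,0,0,0,0,0,0],[0,0,0,0,0,0,0],[0,0,0,0,0,0,0],[0,0,0,0,0,0,0]]}' | python3 nudge.py 60
echo '{"increments":[[0,0,0,0,0,0,0],[0,0,0,0,0,0,0],[0,0,0,0,0,0,0],[0,0,0,0,0,-0.0125,0],[0,0,0,0,0,-0.025,0]]}' | python3 nudge.py
python3 -c "
from h import *
go((.506,.034,.088),77.9)"
```

```text
time_s: 3.4
tcp_pos: [0.5064, 0.0338, 0.0879]
tcp_rot: [0.0, 0.106, 0.994, 0.0]
contact_force: [-0.6, 2.1, 1.4]
finger_gap: 0.149
grip_force: 1.8
time_s: 3.9
tcp_pos: [0.5049, 0.0334, 0.117]
tcp_rot: [-0.002, 0.106, 0.994, -0.0]
contact_force: [0.8, 0.8, -1.8]
finger_gap: 0.124
grip_force: 58.6
t 3.9 pos [0.5049 0.0334 0.117 ] F [ 0.8  0.8 -1.8] gap 0.124 grip 58.6
turn [-0.0013 -0.0038 -0.0006] shift old axes [-0.001   0.0008  0.029 ] new axes [-0.0009  0.0008  0.029 ]
```

Scaled: -0.03 m is -0.0375, -0.02 m is -0.025.

```bash
echo '{"increments":[[0,0,0,0,0,-0.025,0],[0,0,0,0,0,-0.0375,0],[0,0,0,0,0,-0.0375,0],[0,0,0,0,0,-0.0375,0],[0,0,0,0,0,0,0]]}' | python3 nudge.py
python3 -c "
from h import *
go((.5205,-.340,.225),100)"
```

```text
time_s: 4.4
tcp_pos: [0.508, 0.0337, 0.2317]
tcp_rot: [0.003, 0.106, 0.994, 0.001]
contact_force: [0.6, -0.2, -2.2]
finger_gap: 0.128
grip_force: 58.7
t 4.4 pos [0.508  0.0337 0.2317] F [ 0.6 -0.2 -2.2] gap 0.128 grip 58.7
turn [ 0.0007  0.0065 -0.3866] shift old axes [-0.0909 -0.3627  0.0066] new axes [ 0.0526 -0.3702  0.0067]
```

Scaled: -0.03 m is -0.0375, -0.015 m is -0.0188.

```bash
echo '{"increments":[[0,0,0,-0.005,-0.0188,0,0],[0,0,0,-0.0094,-0.0375,0,0],[0,0,0,-0.0094,-0.0375,0,0],[0,0,0,-0.0094,-0.0375,0,0],[0,0,0,-0.0094,-0.0375,0,0]]}' | python3 nudge.py
echo '{"increments":[[0,0,0,-0.0094,-0.0375,0,0],[0,0,0,-0.0094,-0.0375,0,0],[0,0,0,-0.0094,-0.0375,0,0],[0,0,0,-0.0094,-0.0375,0,0],[0,0,0,-0.0094,-0.0375,0,0]]}' | python3 nudge.py
echo '{"increments":[[0,0,0,-0.0094,-0.0375,0,0],[0,0,0,-0.0094,-0.0375,0,0],[0,0,0,-0.0063,-0.0225,0,0],[0,0,-0.0188,0,0,0,0],[0,0,-0.0188,0,0,0,0]]}' | python3 nudge.py
echo '{"increments":[[0,0,-0.0188,0,0,0,0],[0,0,-0.0188,0,0,0,0],[0,0,-0.0188,0,0,0,0],[0,0,0,0,0,0,0],[0,0,0,0,0,0,0]]}' | python3 nudge.py
python3 -c "
from h import *
go((.5205,-.340,.06),100)
p,d=vision.get_image('top');W=cloud('top',d);np.savez('top2.npz',p=p,d=d)
z=W[...,2];m=(z>.12)&(z<.26)&(W[...,1]<-.2);print(proj('top',(.52,-.34,.2)))
m=(z>0.005)&(z<.14)&(abs(W[...,1]-.034)<.11)&(abs(W[...,0]-.506)<.12);print('pan',rect(W[m][:,:2]),np.nanmedian(z[m]))
m&=z>.055;print('pan rim',rect(W[m][:,:2]),np.nanmedian(z[m]),m.sum())
cv2.imwrite('pics/top2.png',p[:,:,::-1])"
```

```text
time_s: 4.9
tcp_pos: [0.5103, -0.1066, 0.2269]
tcp_rot: [-0.001, 0.106, 0.994, 0.0]
contact_force: [0.4, 0.2, -1.8]
finger_gap: 0.125
grip_force: 58.6
time_s: 5.4
tcp_pos: [0.5155, -0.261, 0.2267]
tcp_rot: [-0.001, 0.106, 0.994, 0.0]
contact_force: [-0.5, -0.4, -2.3]
finger_gap: 0.126
grip_force: 58.6
time_s: 5.9
tcp_pos: [0.5184, -0.3411, 0.2262]
tcp_rot: [-0.001, 0.03, 1.0, 0.001]
contact_force: [0.1, 0.2, -1.9]
finger_gap: 0.128
grip_force: 58.7
time_s: 6.4
tcp_pos: [0.5189, -0.3404, 0.227]
tcp_rot: [-0.001, -0.08, 0.997, 0.0]
contact_force: [0.6, -0.0, -2.3]
finger_gap: 0.123
grip_force: 58.7
t 6.4 pos [ 0.5189 -0.3404  0.227 ] F [ 0.6 -0.  -2.3] gap 0.123 grip 58.7
turn [ 0.001  -0.0011 -0.0137] shift old axes [-0.0018 -0.      0.167 ] new axes [-1.60e-03  1.00e-04  1.67e-01]
[436.65297675 208.41279311]
pan (array([507.7,  58.8]), 186.1, 178.5, -5.9) 0.03377892301526596
pan rim (array([507.9,  59. ]), 185.6, 178.1, -6.3) 0.06458226471496142 535
```

View pics/top2.png

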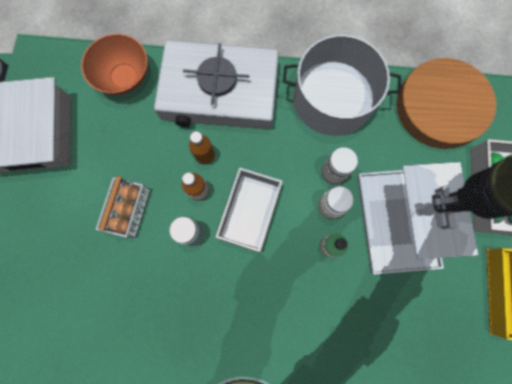

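The lid is held over the tray at (440,210) and looks parallel to the tray at (400,220). The pan is open at (250,210), and both rows are undisturbed. I'll lower it.

Scaled: 0.035 m is 0.0438, 0.03 m is 0.0375, -0.014 rad is -0.0035.

```bash
echo '{"increments":[[0,0,-0.0035,-0.0019,0,0.0375,0],[0,0,0,0,0,0.0438,0],[0,0,0,0,0,0.0438,0],[0,0,0,0,0,0.0375,0],[0,0,0,0,0,0.0375,0]]}' | python3 nudge.py
echo '{"increments":[[0,0,0,0,0,0.0188,0],[0,0,0,0,0,0.0125,0],[0,0,0,0,0,0,0],[0,0,0,0,0,0,0]]}' | python3 nudge.py
python3 -c "
from h import *
go((.5205,-.340,.027),100)
f=np.load('top2.npz');W=cloud('top',f['d']);z=W[...,2]
m=((z>0.055)&(z<.075)).astype(np.uint8);k,l,s,c=cv2.connectedComponentsWithStats(m)
for i in range(1,k):
    if s[i,4]>25 and np.hypot(*(c[i]-[250,210]))<30: q=W[l==i];print(c[i],s[i,4],rect(q[:,:2]),np.median(q[:,2]))
p,d=vision.get_image('scene');W=cloud('scene',d);z=W[...,2];cv2.imwrite('pics/scene3.png',p[:,:,::-1])
"
```

```text
time_s: 6.95
tcp_pos: [0.5207, -0.3401, 0.0664]
tcp_rot: [-0.0, -0.088, 0.996, 0.0]
contact_force: [0.2, -0.1, -2.5]
finger_gap: 0.126
grip_force: 58.7
time_s: 7.35
tcp_pos: [0.5213, -0.3405, 0.0434]
tcp_rot: [0.0, -0.088, 0.996, -0.0]
contact_force: [0.2, 0.2, -1.7]
finger_gap: 0.126
grip_force: 58.6
t 7.35 pos [ 0.5213 -0.3405  0.0434] F [ 0.2  0.2 -1.7] gap 0.126 grip 58.6
turn [-0.0007  0.0007  0.0022] shift old axes [0.0008 0.0007 0.0164] new axes [0.0007 0.0007 0.0164]
[248.70947368 206.83578947] 475 (array([505.3,  32.8]), 176.6, 108.1, -12.3) 0.06447835104232161
```

View pics/scene3.png

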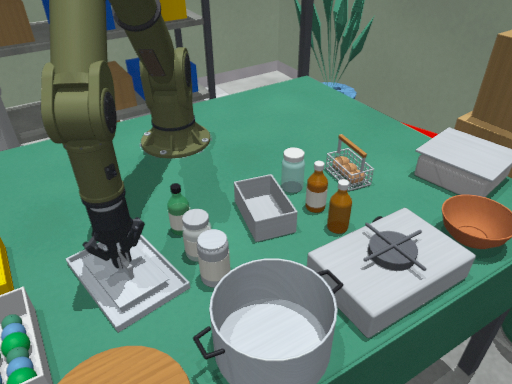

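The lid at (127,275) sits square within the tray's walls. I'll lower it to contact.

Scaled: 0.005 m is 0.0063, 0.004 m is 0.005.

```bash
echo '{"increments":[[0,0,0,0,0,0.0063,0],[0,0,0,0,0,0.0063,0],[0,0,0,0,0,0.005,0],[0,0,0,0,0,0,0],[0,0,0,0,0,0,0]]}' | python3 nudge.py
echo '{"increments":[[0,0,0,0,0,0.0025,0],[0,0,0,0,0,0,0],[0,0,0,0,0,0,0]]}' | python3 nudge.py
```

```text
time_s: 7.9
tcp_pos: [0.5208, -0.3402, 0.0287]
tcp_rot: [-0.0, -0.088, 0.996, 0.0]
contact_force: [-0.2, 0.2, -1.6]
finger_gap: 0.126
grip_force: 58.7
time_s: 8.2
tcp_pos: [0.5212, -0.3404, 0.0271]
tcp_rot: [0.0, -0.088, 0.996, -0.0]
contact_force: [0.6, -0.1, 0.4]
finger_gap: 0.124
grip_force: 59.0
```

Contact. I'll open and rise, then check.

Scaled: -0.04 m is -0.05, -0.035 m is -0.0438.

```bash
echo '{"increments":[[0,0,0,0,0,0,1],[0,0,0,0,0,0,1],[0,0,0,0,0,0,1],[0,0,0,0,0,0,1],[0,0,0,0,0,0,1]]}' | python3 nudge.py
echo '{"increments":[[0,0,0,0,0,0,1],[0,0,0,0,0,-0.025,1],[0,0,0,0,0,-0.0438,1],[0,0,0,0,0,-0.05,1],[0,0,0,0,0,-0.05,1]]}' | python3 nudge.py
echo '{"increments":[[0,0,0,0,0,-0.05,1],[0,0,0,0,0,-0.0375,1],[0,0,0,0,0,0,1],[0,0,0,0,0,0,1]]}' | python3 nudge.py
python3 -c "
from h import *
go((.4825,.3435,.23),81.8)
p,d=vision.get_image('scene');W=cloud('scene',d);z=W[...,2]
m=(np.hypot(W[...,0]-.52,W[...,1]+.34)<.11)
m2=m&(z>-.01)&(z<.015);q=W[m2];print('lid z pct',np.percentile(q[:,2],[5,50,95]))
m3=m&(z>.02)&(z<.06);print('lid handle',rect(W[m3][:,:2]),np.nanpercentile(z[m3],[50,95]),m3.sum())
k,l,s,c=cv2.connectedComponentsWithStats(((z>.08)&(z<.15)).astype(np.uint8))
for i in range(1,k):
    q=W[l==i]
    if s[i,4]>100 and .3<q[:,0].mean()<.72 and abs(q[:,1].mean())<.4: print(c[i].round(1),rect(q[:,:2]))
"
```

```text
time_s: 8.7
tcp_pos: [0.5209, -0.3403, 0.0268]
tcp_rot: [-0.0, -0.088, 0.996, -0.0]
contact_force: [-0.3, -0.7, -0.0]
finger_gap: 0.956
grip_force: 0.0
time_s: 9.2
tcp_pos: [0.5206, -0.3401, 0.163]
tcp_rot: [-0.0, -0.089, 0.996, 0.0]
contact_force: [0.6, 0.2, -0.5]
finger_gap: 0.999
grip_force: 0.0
time_s: 9.6
tcp_pos: [0.521, -0.3403, 0.2324]
tcp_rot: [0.001, -0.088, 0.996, -0.0]
contact_force: [-0.4, -0.1, -1.0]
finger_gap: 1.0
grip_force: 0.0
t 9.6 pos [ 0.521  -0.3403  0.2324] F [-0.4 -0.1 -1. ] gap 1.0 grip 0.0
turn [-0.0008  0.0011  0.3203] shift old axes [-0.0827  0.6799  0.0018] new axes [0.1356 0.6713 0.0024]
lid z pct [0.00069757 0.00753063 0.01066737]
lid handle (array([ 521.3, -340. ]), 168.6, 138.1, -80.3) [0.0434498  0.04616909] 239
[352.1 146.8] (array([483.5, 344.9]), 128.7, 15.9, -7.5)
[293.  158.4] (array([442.8, 170.8]), 62.1, 58.2, 41.7)
[317.4 176.4] (array([555.5, 165.4]), 52.2, 38.6, 47.0)
[341.2 196. ] (array([651.2, 162.5]), 50.5, 41.8, 52.8)
[176.5 198.4] (array([ 446.4, -174.5]), 48.2, 38.4, 64.8)
[205.  235.7] (array([ 587.9, -172.6]), 154.2, 63.9, -1.7)
```

The lid lies flat: its top is about 7.5 mm up and its handle top about 44 mm. Next is the basket.

Scaled: 0.04 m is 0.05, -0.005 m is -0.0063.

```bash
echo '{"increments":[[0,0,0,-0.0063,0.025,0,1],[0,0,0,-0.0063,0.05,0,1],[0,0,0,-0.0063,0.05,0,1],[0,0,0,-0.0063,0.05,0,1],[0,0,0,-0.0063,0.05,0,1]]}' | python3 nudge.py
echo '{"increments":[[0,0,0,-0.0063,0.05,0,1],[0,0,0,-0.0063,0.05,0,1],[0,0,0,-0.0063,0.05,0,1],[0,0,0,-0.0063,0.05,0,1],[0,0,0,-0.0063,0.05,0,1]]}' | python3 nudge.py
echo '{"increments":[[0,0,0,-0.0063,0.05,0,1],[0,0,0,-0.0063,0.05,0,1],[0,0,0,-0.0063,0.05,0,1],[0,0,0,-0.0063,0.05,0,1],[0,0,0,-0.0063,0.05,0,1]]}' | python3 nudge.py
echo '{"increments":[[0,0,0,-0.0063,0.05,0,1],[0,0,0,-0.0038,0.05,0,1],[0,0,0.02,0,0.025,0,1],[0,0,0.02,0,0,0,1],[0,0,0.02,0,0,0,1]]}' | python3 nudge.py
echo '{"increments":[[0,0,0.02,0,0,0,1],[0,0,0,0,0,0,1],[0,0,0,0,0,0,1]]}' | python3 nudge.py
python3 -c "
from h import *
go((.4825,.344,.094),81.9)"
```

```text
time_s: 10.15
tcp_pos: [0.5127, -0.1569, 0.2301]
tcp_rot: [-0.001, -0.088, 0.996, 0.001]
contact_force: [0.9, -0.6, 0.5]
finger_gap: 1.0
grip_force: 0.0
time_s: 10.65
tcp_pos: [0.502, 0.044, 0.2303]
tcp_rot: [-0.001, -0.088, 0.996, -0.0]
contact_force: [1.2, 0.3, -0.5]
finger_gap: 1.002
grip_force: 0.0
time_s: 11.15
tcp_pos: [0.4915, 0.2451, 0.2302]
tcp_rot: [-0.001, -0.088, 0.996, -0.001]
contact_force: [0.1, 0.0, 0.1]
finger_gap: 1.001
grip_force: 0.0
time_s: 11.65
tcp_pos: [0.4815, 0.3443, 0.2296]
tcp_rot: [-0.002, 0.032, 0.999, -0.001]
contact_force: [0.3, -0.1, 0.4]
finger_gap: 0.998
grip_force: 0.0
time_s: 11.95
tcp_pos: [0.4823, 0.3435, 0.2306]
tcp_rot: [-0.001, 0.07, 0.998, -0.001]
contact_force: [0.4, -0.5, -0.7]
finger_gap: 1.0
grip_force: 0.0
t 11.95 pos [0.4823 0.3435 0.2306] F [ 0.4 -0.5 -0.7] gap 1.0 grip 0.0
turn [-0.0015 -0.0015  0.001 ] shift old axes [-0.0003  0.0008  0.1366] new axes [-1.000e-04  6.000e-04  1.366e-01]
```

Scaled: 0.035 m is 0.0438, 0.03 m is 0.0375.

```bash
echo '{"increments":[[0,0,0,0,0.001,0.0375,1],[0,0,0,0,0,0.0438,1],[0,0,0,0,0,0.0438,1],[0,0,0,0,0,0.0313,1],[0,0,0,0,0,0.015,1]]}' | python3 nudge.py
echo '{"increments":[[0,0,0,0,0,0,1],[0,0,0,0,0,0,0],[0,0,0,0,0,0,0],[0,0,0,0,0,0,0],[0,0,0,0,0,0,0]]}' | python3 nudge.py 90
echo '{"increments":[[0,0,0,0,0,0,0],[0,0,0,0,0,0,0],[0,0,0,0,0,0,0],[0,0,0,0,0,0,0]]}' | python3 nudge.py
python3 -c "
from h import *
go((.4825,.344,.094),81.9)"
```

```text
time_s: 12.45
tcp_pos: [0.4816, 0.3435, 0.092]
tcp_rot: [-0.002, 0.07, 0.998, -0.001]
contact_force: [-0.1, -0.3, 0.3]
finger_gap: 0.998
grip_force: 0.0
time_s: 12.95
tcp_pos: [0.4832, 0.3448, 0.0957]
tcp_rot: [0.001, 0.071, 0.997, 0.001]
contact_force: [-0.0, 0.5, 0.0]
finger_gap: 0.33
grip_force: 0.0
time_s: 13.35
tcp_pos: [0.4832, 0.3454, 0.0954]
tcp_rot: [0.001, 0.071, 0.997, 0.001]
contact_force: [0.3, 0.8, 5.3]
finger_gap: 0.116
grip_force: 88.4
t 13.35 pos [0.4832 0.3454 0.0954] F [0.3 0.8 5.3] gap 0.116 grip 88.4
turn [ 0.0016  0.0009 -0.0011] shift old axes [ 0.0005 -0.0015  0.0014] new axes [ 0.0005 -0.0015  0.0014]
```

Scaled: -0.03 m is -0.0375, -0.025 m is -0.0313.

```bash
echo '{"increments":[[0,0,0,0,0,-0.0063,0],[0,0,0,0,0,-0.0188,0],[0,0,0,0,0,-0.0313,0],[0,0,0,0,0,-0.0375,0],[0,0,0,0,0,-0.0375,0]]}' | python3 nudge.py
echo '{"increments":[[0,0,0,0,0,-0.0375,0],[0,0,0,0,0,-0.0375,0],[0,0,0,0,0,-0.025,0],[0,0,0,0,0,0,0],[0,0,0,0,0,0,0]]}' | python3 nudge.py
python3 -c "
from h import *
go((.5053,.0328,.28),77.7)
p,d=vision.get_image('scene');cv2.imwrite('pics/scene4.png',p[:,:,::-1])"
```

```text
time_s: 13.85
tcp_pos: [0.4819, 0.343, 0.1996]
tcp_rot: [-0.001, 0.072, 0.997, -0.002]
contact_force: [1.2, -0.3, -4.0]
finger_gap: 0.119
grip_force: 88.0
time_s: 14.35
tcp_pos: [0.4823, 0.3436, 0.2785]
tcp_rot: [-0.001, 0.072, 0.997, -0.001]
contact_force: [-0.1, -0.4, -5.3]
finger_gap: 0.123
grip_force: 88.0
t 14.35 pos [0.4823 0.3436 0.2785] F [-0.1 -0.4 -5.3] gap 0.123 grip 88.0
turn [-0.0021 -0.0014  0.0715] shift old axes [-0.0671 -0.3044 -0.001 ] new axes [-0.0887 -0.2988 -0.0015]
```

View pics/scene4.png

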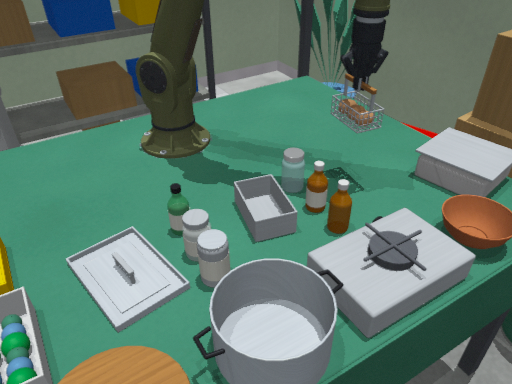

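The basket hangs level from the gripper at (357,108), and the lid is flat in the tray at (127,275). I'll carry it over.

Scaled: -0.023 m is -0.0288, -0.015 m is -0.0188, 0.036 rad is 0.009.

```bash
echo '{"increments":[[0,0,0.0088,0,0,0,0],[0,0,0.009,0,0,0,0],[0,0,0,-0.0025,-0.0088,0,0],[0,0,0,-0.0063,-0.0188,0,0],[0,0,0,-0.0088,-0.0288,0,0]]}' | python3 nudge.py
echo '{"increments":[[0,0,0,-0.0088,-0.0288,0,0],[0,0,0,-0.0088,-0.0288,0,0],[0,0,0,-0.0088,-0.0288,0,0],[0,0,0,-0.0088,-0.0288,0,0],[0,0,0,-0.0088,-0.0288,0,0]]}' | python3 nudge.py
echo '{"increments":[[0,0,0,-0.0088,-0.0288,0,0],[0,0,0,-0.0088,-0.0288,0,0],[0,0,0,-0.0088,-0.0288,0,0],[0,0,0,-0.0088,-0.0288,0,0],[0,0,0,-0.0088,-0.0288,0,0]]}' | python3 nudge.py
echo '{"increments":[[0,0,0,-0.0063,-0.0188,0,0],[0,0,0,-0.0025,-0.0088,0,0],[0,0,0,0,0,0,0],[0,0,0,0,0,0,0],[0,0,0,0,0,0,0]]}' | python3 nudge.py
python3 -c "
from h import *
go((.5053,.0328,.18),77.7)
for n in('scene','top'):
    p,d=vision.get_image(n);W=cloud(n,d);z=W[...,2];H=cv2.cvtColor(p,cv2.COLOR_RGB2HSV)
    m=(z>.165)&(z<.3)&(np.hypot(W[...,0]-.505,W[...,1]-.033)<.13)
    b=m&(z<.25);q=W[b];print(n,b.sum(),'basket',rect(q[:,:2]),'z pct',np.percentile(q[:,2],[1,5,50,95]))
    w=m&(z>.26)&(H[...,0]<22)&(H[...,1]>90);print('handle',w.sum(),rect(W[w][:,:2]) if w.sum()>10 else '',np.percentile(z[w],[5,50,95]))
    np.savez(n+'5.npz',p=p,d=d)
cv2.imwrite('pics/top5.png',p[:,:,::-1])"
```

```text
time_s: 14.9
tcp_pos: [0.4865, 0.2968, 0.2787]
tcp_rot: [-0.001, 0.105, 0.994, -0.0]
contact_force: [0.2, -0.4, -4.5]
finger_gap: 0.12
grip_force: 88.0
time_s: 15.4
tcp_pos: [0.4964, 0.1748, 0.2793]
tcp_rot: [-0.0, 0.107, 0.994, -0.001]
contact_force: [0.5, -1.1, -4.4]
finger_gap: 0.123
grip_force: 88.0
time_s: 15.9
tcp_pos: [0.5057, 0.0553, 0.2793]
tcp_rot: [-0.0, 0.107, 0.994, -0.0]
contact_force: [0.9, -0.3, -3.3]
finger_gap: 0.122
grip_force: 88.0
time_s: 16.4
tcp_pos: [0.5086, 0.0361, 0.2797]
tcp_rot: [-0.0, 0.106, 0.994, 0.0]
contact_force: [1.1, -0.1, -4.6]
finger_gap: 0.116
grip_force: 88.0
t 16.4 pos [0.5086 0.0361 0.2797] F [ 1.1 -0.1 -4.6] gap 0.116 grip 88.0
turn [ 0.0005 -0.0003  0.0026] shift old axes [ 0.0025 -0.0039  0.0997] new axes [ 0.0025 -0.0039  0.0997]
scene 1462 basket (array([508. ,  35.9]), 136.1, 77.4, -11.8) z pct [0.18612378 0.18782106 0.22116896 0.24020763]
handle 111 (array([536.4,  29.1]), 72.3, 12.1, -13.0) [0.28836264 0.29547933 0.29696692]Traceback (most recent call last):
  File "<string>", line 7, in <module>
    b=m&(z<.25);q=W[b];print(n,b.sum(),'basket',rect(q[:,:2]),'z pct',np.percentile(q[:,2],[1,5,50,95]))
                                                                      ~~~~~~~~~~~~~^^^^^^^^^^^^^^^^^^^^
    return _quantile_unchecked(
        a, q, axis, out, overwrite_input, method, keepdims, weights)
    return _ureduce(a,
                    func=_quantile_ureduce_func,
    ...<5 lines>...
                    overwrite_input=overwrite_input,
                    method=method)
    r = func(a, **kwargs)
    result = _quantile(arr,
                       quantiles=q,
    ...<2 lines>...
                       out=out,
                       weights=wgt)
    slices_having_nans = np.isnan(arr[-1, ...])
                                  ~~~^^^^^^^^^
IndexError: index -1 is out of bounds for axis 0 with size 0
```

The scene view gives the basket at (0.508, 0.036) with yaw −11.8°, level, underside at about 0.186 m. I'll shift it and lower it by about 0.10 m.

Scaled: 0.02 m is 0.025, 0.0025 m is 0.0031.

```bash
echo '{"increments":[[0,0,0,0.0031,-0.0044,0,0],[0,0,0,0,0,0.0125,0],[0,0,0,0,0,0.025,0],[0,0,0,0,0,0.025,0],[0,0,0,0,0,0.025,0]]}' | python3 nudge.py
echo '{"increments":[[0,0,0,0,0,0.0188,0],[0,0,0,0,0,0.0125,0],[0,0,0,0,0,0.005,0],[0,0,0,0,0,0,0],[0,0,0,0,0,0,0]]}' | python3 nudge.py
echo '{"increments":[[0,0,0,0,0,0,0],[0,0,0,0,0,0,0],[0,0,0,0,0,0,0],[0,0,0,0,0,0,0],[0,0,0,0,0,0,0]]}' | python3 nudge.py
python3 -c "
from h import *
go((.5053,.0328,.18),77.7)
p,d=vision.get_image('scene');W=cloud('scene',d);z=W[...,2]
m=(z>.078)&(z<.15)&(np.hypot(W[...,0]-.505,W[...,1]-.033)<.11);q=W[m];print(rect(q[:,:2]),np.percentile(q[:,2],[1,5,50,95]))
w=m&(z>.125);print('rim',rect(W[w][:,:2]))
cv2.imwrite('pics/c6.png',cv2.resize(p[100:280,170:410,::-1],(800,600)))"
```

```text
time_s: 17.0
tcp_pos: [0.5053, 0.0321, 0.2085]
tcp_rot: [-0.0, 0.107, 0.994, -0.0]
contact_force: [-0.0, 0.4, -4.0]
finger_gap: 0.12
grip_force: 88.0
time_s: 17.5
tcp_pos: [0.506, 0.0321, 0.1813]
tcp_rot: [0.0, 0.107, 0.994, 0.0]
contact_force: [-0.6, -0.1, -4.4]
finger_gap: 0.117
grip_force: 87.9
time_s: 18.0
tcp_pos: [0.5056, 0.0321, 0.1809]
tcp_rot: [0.0, 0.107, 0.994, -0.0]
contact_force: [-0.1, 0.2, -4.0]
finger_gap: 0.117
grip_force: 87.9
t 18.0 pos [0.5056 0.0321 0.1809] F [-0.1  0.2 -4. ] gap 0.117 grip 87.9
turn [-0.      0.0001  0.0008] shift old axes [0.0004 0.0007 0.0009] new axes [0.0004 0.0007 0.0009]
(array([505.9,  32.2]), 134.6, 77.8, -12.2) [0.0872024  0.08880599 0.12218408 0.14109463]
rim (array([505.9,  32.2]), 134.6, 77.8, -12.3)
```

View pics/c6.png

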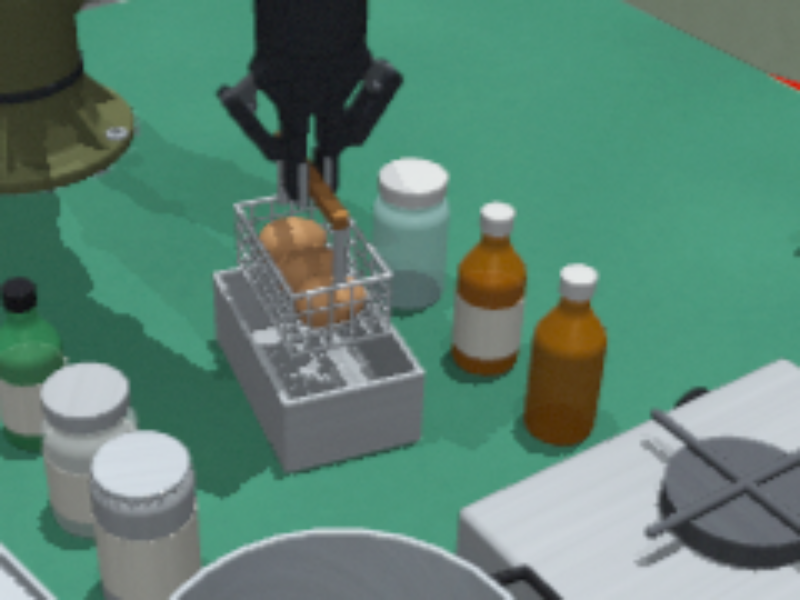

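The basket at (315,275) hangs level and square about 2 cm over the pan at (320,370), and the bottles and jars are standing. I'll hand in.

```bash
python3 -c "
from cell import bot, vision, workorder
print(workorder.sign_off())"
```

```text
the job is handed in; nothing more can be done
None
```

The job is handed in (no verdict came back): the lid lies flat in the tray, and the basket is held still about 2 cm above the open pan, centred and square, with every bottle, jar and can still standing.

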